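# Catch the tea box's falling lid and shut it softly

### The arm

A 7-joint arm with a two-finger parallel gripper is mounted at the origin on the work surface. World frame = base frame: x ahead of the robot, y to its left, z up, the work surface at z = 0. Lengths are in m, angles in rad, forces in N, time in s.
With the tool pointing down it reaches from about 0.4 to 0.875 m from the base axis. Payload 19.3 kg.
Tool frame: the origin (TCP) lies midway between the tips of the shut fingers; the grasp point (between the pads) lies 19 mm behind it (bot.tcp_to_grasp is the distance from the TCP to the grasp point, in m); z points along the fingers, y is the direction in which the jaws open and shut (so a half turn about z gives the same grasp; the last joint's range is limited). The gripper opens to 85 mm and grips with 20 to 120 N. Pads are 22 mm wide; open, the fingers measure 114 mm over their backs; the gripper's body (76 mm by 85 mm) begins 54 mm behind the grasp point. The pads swing forward as they close: fully open they stand 13 mm farther back than shut.
Start: joints at [1.059, 0.521, -0.036, 1.599, 0.021, 1.021, -0.113], TCP at [0.267, -0.565, 0.231] pointing down, gripper open.
Joint ranges: [-2.91, 2.91], [-0.3, 2.13], [-1.5, 1.42], [0.17, 2.43], [-1.26, 4.41], [0.16, 1.93], [-2.52, 2.52]. Speed limits (rad/s): [1.89, 1.89, 2.39, 2.39, 3.01, 3.01, 3.01].

### API

Orientations are given as [roll, pitch, yaw] about the fixed x, y, z axes, in that order (R = Rz(yaw) Ry(pitch) Rx(roll)).
In Python, from workcell import bot gives the robot as it stands. The module is installed in compiled form; this text tells all that it offers.
- The arm moves only by the tool drive_tool, never from a script. Its argument "series" is a list of rows, each a list of 5 numbers: the opening in per cent of the stroke, from 0 (shut) to 100 (fully open), then the shift along the world's x, y, z in m, then the turn about the world's z in rad. A call has 1 to 12 rows; each row shifts and turns the pose as measured when the row begins; what a row does not reach is not made up. A row lasts 1/10 s, in which the tool goes at most 50 mm and 8.59 degrees, less where a joint would pass 70% of its speed; a pose out of reach is approached as far as the arm can. A call with a gripper value outside its range is refused whole. The fingers move at their own pace and stop on an object; "newtons" is the grip in N (left out, the last holds). Time passes only in rows, so rows that do not move let the fingers close. It gives the time, the measured TCP pose, the force and the opening at its end, in the units of the state.
- bot.observe(): the state, without advancing time (a new reading comes with each control period).
- bot.grab_frame(name): name is "side" or "top"; returns the picture (400x640x3 uint8, red, green, blue); there is no depth.
- bot.camera_info(name): a dict with "fx", "fy", "cx", "cy" (pixels), "k1" (the pictures are not rectified: a ray, as slopes to the right and down, at radius r is drawn at 1 + k1 r^2 times it, then the intrinsics apply), "cam_to_world" (4x4, takes a point from camera to world coordinates). Camera axes: x right, y down, z forward; pixel columns grow to the right and rows downward; lengths in m; the calibration is good to about 2 mm. A picture is of the moment at which its call begins. camera_info takes no time and is no camera call.
- bot.job_done(): hands the job in, once; it reports no verdict.
Trained networks look in the newest picture that a camera, given by its name, has taken for a name from the list of things; names that differ only in an ending like _2 or _b are one class to them, and where a whole thing is asked for, a point or a joint stands for the part that bears it (a point fixed in the world has none). Each returns a list of dicts, best first, with "conf" (0 to 1); they miss things now and then, are a little off and sometimes report something else, mostly with a low value. They report only what shows in the picture. A call takes as long as a camera call.
- bot.masks_of(camera, target): "mask" (400x640 bool, what is visible of it) and "point" ([column, row] in pixels, amid what is visible of it).
The state is a dict: "clock": time; "qpos": joint angles; "qd": joint speeds; "joint_efforts": joint torques, N m; "position": TCP position; "tool_rot": TCP orientation; "force": force on the tool from outside, world axes, zero at the start; "moment": the same for the moment, N m; "grip_width": finger opening in m.
Only numpy, scipy, OpenCV 4.12 (cv2) and the standard library are available. Lean on these libraries where they do the work, as an engineer would, in place of code of your own. Each camera call takes 0.05 s, during which the arm holds its last target.

### The job

The lid of the wooden tea box stands open, leaning back. Tip it towards you from behind until it falls by itself, catch it from below on the outside of your fingers and stop it on its way down, then lower it gently until it is fully shut, with no bang, and move clear. Never pinch the lid, and leave the crockery, bottles and other things around the box where they stand.

Things in the scene. Friction and masses are not known exactly. Their poses are not given: they have to be found in the camera images.
- tea_box: The wooden tea box, fixed to the table: 130 mm deep (x) by 220 mm wide (y) by 100 mm tall, open on top, compartments of tea sachets inside. Origin: centre of its underside, on the table top. Its -x side is the front and faces roughly towards the robot (yaw varies by up to 0.3 rad); +y runs along the hinge, z is up.
- lid (a joint): Angle of the box's lid about the hinge on the box's far (+x) top edge, rad: 0 = shut and level on the rim, 1.57 = upright, 1.85 = the stop, leaning back away from the robot. It starts between 1.65 and 1.85. The stiff hinge holds the lid still within about 0.25 rad of upright; tipped below about 1.25 it falls by itself.
- lid_hinge (a point): Middle of the hinge axis (along the box's y): 65 mm behind (+x) the box's centre, 100 mm above the table. The hinge is damped: the lid does not coast when let go, and falls from almost nothing up to 0.5 to 0.85 rad/s; left alone it takes 2.5 to 4.5 s from 1.2 rad to shut, 1.6 to 2.6 s from 1.0 rad.
- lid_lip (a point): Middle of the lid's free (front) edge, on the underside of the lid, 165 mm from the hinge. Shut, it is 100 mm above the table and stands 35 mm proud of the box's front face, so that a finger fits under this lip in front of the box.
- lid_inner: Lower board of the lid (underside when shut): 165 x 220 x 6 mm, light wood. It is glued to lid_outer; together they make the plain 12 mm lid, about 0.4 kg. Origin on the hinge axis at the lid's middle; the board runs from there along its own -x, from z = 0 to 6 mm.
- lid_outer: Upper board of the lid (top face when shut, the rear face when open): 165 x 220 x 6 mm, darker wood, from z = 6 to 12 mm in its own frame. Origin on the hinge axis at the lid's middle.
- mug: Bystander beside the box, loose, to be left alone: white ceramic mug, 80 mm across, 95 mm tall, ear handle. Origin: centre of its underside.
- paper_cup: Bystander beside the box, loose, to be left alone: paper cup, 72 mm across, 85 mm tall. Origin: centre of its underside.
- jar: Bystander beside the box, loose, to be left alone: glass jar with steel cap, 68 mm across, 100 mm tall. Origin: centre of its underside.
- water_bottle: Bystander beside the box, loose, to be left alone: clear plastic water bottle, 64 mm across, 200 mm tall. Origin: centre of its underside.
- sugar_bowl: Bystander beside the box, loose, to be left alone: white ceramic bowl, 100 mm across, 50 mm tall. Origin: centre of its underside.
- tin: Bystander beside the box, loose, to be left alone: plain metal tin, 72 mm across, 80 mm tall. Origin: centre of its underside.
- spoon: Bystander beside the box, loose, to be left alone: steel spoon lying flat, 150 mm long. Origin: centre of its underside.

How it is judged:
On the way, in this order (a step that is already met when the one before it is completed fails the run):
1. the lid has been tipped forward and is falling by itself, clear of the robot (value of joint lid between 0.15 and 1.35 rad and velocity of joint lid below -0.05 rad/s and contact force between each of lid_inner, lid_outer and anything else below 0.05 N), for 0.15 s.
2. the lid has been caught on the fingers and stopped part-way, between 0.1 and 1.1 rad open (value of joint lid between 0.1 and 1.1 rad and velocity of joint lid above -0.1 rad/s and contact force between any of lid_inner, lid_outer and the fingers above 0.3 N), for 0.15 s.
3. the lid is shut (value of joint lid below 0.025 rad), for 0.2 s.
At the end, for the whole second after the job is handed in: The lid lies shut (within 0.025 rad) and at rest, and every bystander is within 20 mm of where it stood (value of joint lid below 0.025 rad and velocity of joint lid between -0.05 and 0.05 rad/s and distance of each of mug, paper_cup, jar, water_bottle, sugar_bowl, tin, spoon from where it was at the start of the episode below 0.02 m); the robot touches nothing.
It fails at once if the lid bangs: it closes faster than 0.45 rad/s anywhere between 0.15 and 0.04 rad (from about 25 to 7 mm above the rim at the lip) (value of joint lid between 0.04 and 0.15 rad and velocity of joint lid below -0.45 rad/s).
It fails at once if the lid is pinched: the fingers press on its upper and lower boards at once, with more than 2.5 N on each (contact force between each of lid_inner, lid_outer and the fingers above 2.5 N).
It fails at once if a bystander is pushed, carried or lifted more than 20 mm (distance of any of mug, paper_cup, jar, water_bottle, sugar_bowl, tin, spoon from where it was at the start of the episode above 0.02 m).
It also fails if it takes over 45 s, if anything falls off the work surface, if the arm or the gripper's body presses on something with over 40 N, if the wrist force passes 120 N, or if a joint passes its speed limit or range.

## Working session

There is one attempt and no reset: what is moved stays moved. The work goes in short steps, Python scripts to look and compute and a tool call to move; the robot and the scene stay as the last step left them, time stands still between calls to the robot, and variables do not carry over. Pictures are saved under pics/ and viewed, and the job is handed in when it is done.

Besides the shell and the picture viewer there is one more tool, called as a command line: name --pt "numbers of a row" for each row, then --argument value for the rest. drive_tool: Moves the arm, as the interface text tells. Its arguments: {"type":"object","properties":{"series":{"type":"array","items":{"type":"array","items":{"type":"number"}}},"newtons":{"type":"number"}},"required":["series"]}

```bash
mkdir -p pics; ls
python3 - <<'E'
from workcell import bot
import cv2,numpy as np
np.set_printoptions(precision=4,suppress=True)
for n in("side","top"):
    im=bot.grab_frame(n); cv2.imwrite(f"pics/{n}0.png",im[:,:,::-1]); print(bot.camera_info(n))
s=bot.observe(); print(s)
E
```

```text
pics
{'fx': 378.0013198464353, 'fy': 378.0013198464353, 'cx': 324.66148846714196, 'cy': 198.94230653611507, 'k1': -0.008641565721405751, 'cam_to_world': array([[ 0.6794, -0.4047,  0.6121,  0.0197],
       [-0.7334, -0.3493,  0.5832, -0.442 ],
       [-0.0223, -0.8451, -0.5341,  0.5269],
       [ 0.    ,  0.    ,  0.    ,  1.    ]])}
{'fx': 447.40793493249726, 'fy': 447.40793493249726, 'cx': 328.7698039740673, 'cy': 198.9055517802913, 'k1': -0.03624952011338003, 'cam_to_world': array([[-0.0086, -0.9972,  0.0742,  0.4564],
       [-0.9998,  0.01  ,  0.0185,  0.0418],
       [-0.0192, -0.0741, -0.9971,  1.1353],
       [ 0.    ,  0.    ,  0.    ,  1.    ]])}
{'clock': 0.1, 'qpos': array([ 1.0588,  0.522 , -0.0363,  1.5999,  0.0212,  1.0211, -0.1128]), 'qd': array([ 0.0007, -0.0017, -0.0016, -0.0015, -0.0001,  0.0003,  0.0009]), 'joint_efforts': array([  0.0064, -92.849 ,   1.9857, -37.053 ,   0.0183,   0.0055,
        -0.    ]), 'position': array([ 0.2671, -0.5648,  0.2308]), 'tool_rot': array([-3.1406,  0.0001,  0.4417]), 'force': array([-0.0526, -0.3598, -0.3205]), 'moment': array([0.0333, 0.0577, 0.0164]), 'grip_width': 0.08531035558450643}
```

View pics/side0.png

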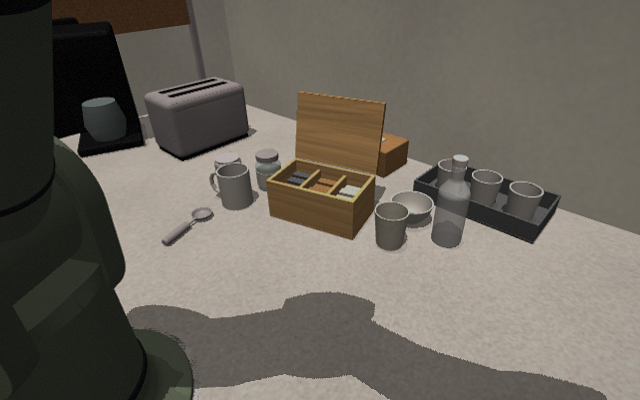

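View pics/top0.png

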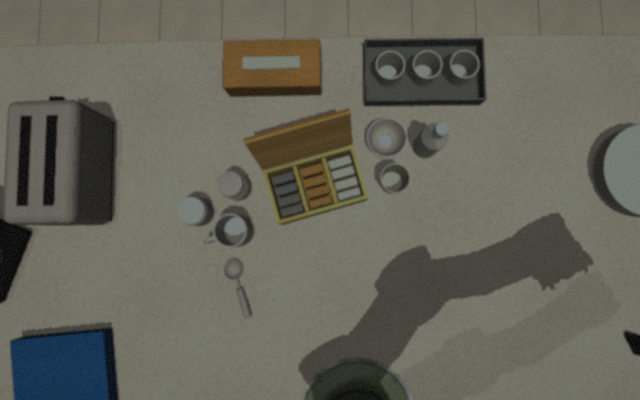

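The side view shows the box at about (320,195) with its lid open at (340,130). In the top view the box is at (315,187) and the lid's free edge runs (248,138)–(350,112). Mug, jar, tin and spoon stand to its left; paper cup, bowl and bottle to its right. A tissue box is behind it at (272,67).

```bash
cat > h.py <<'E'
import numpy as np,cv2
from workcell import bot
np.set_printoptions(precision=4,suppress=True)
def K(n):
    c=bot.camera_info(n); return c,np.array([[c['fx'],0,c['cx']],[0,c['fy'],c['cy']],[0,0,1]]),np.array([c['k1'],0,0,0.])
def ray(n,p):
    c,k,d=K(n); u=cv2.undistortPoints(np.array([[p]],float),k,d)[0,0]
    T=c['cam_to_world']; return T[:3,3],T[:3,:3]@np.array([u[0],u[1],1])
def atz(n,p,z):
    o,r=ray(n,p); return o+r*(z-o[2])/r[2]
def proj(n,P):
    c,k,d=K(n); Ti=np.linalg.inv(c['cam_to_world']); rv=cv2.Rodrigues(Ti[:3,:3])[0]
    return cv2.projectPoints(np.atleast_2d(np.array(P,float)),rv,Ti[:3,3],k,d)[0][:,0]
E
python3 - <<'E'
from h import *
for n in("top","side"):
  for t in ["tea_box","lid_inner","lid_outer","mug","paper_cup","jar","water_bottle","sugar_bowl","tin","spoon"]:
    r=bot.masks_of(n,t)
    for q in r[:2]:
      m=q['mask']; ys,xs=np.nonzero(m)
      print(n,t,round(q['conf'],2),q['point'],xs.min(),xs.max(),ys.min(),ys.max(),m.sum(),cv2.boxPoints(cv2.minAreaRect(np.c_[xs,ys].astype(np.float32))).round().tolist() if t in('tea_box','lid_inner','lid_outer') else atz(n,q['point'],0.05)[:2])
im=cv2.imread('pics/top0.png');cv2.imwrite('pics/tz.png',cv2.resize(im[90:240,170:460],None,fx=2.75,fy=2.75,interpolation=cv2.INTER_CUBIC))
im=cv2.imread('pics/side0.png');cv2.imwrite('pics/sz.png',cv2.resize(im[80:260,200:480],None,fx=2.8,fy=2.8,interpolation=cv2.INTER_CUBIC))
E
```

```text
top tea_box 0.81 [311.2, 164.1] 243 367 109 225 9231 [[242.0, 138.0], [348.0, 107.0], [375.0, 198.0], [268.0, 229.0]]
top lid_inner 0.96 [301.6, 139.6] 244 351 112 169 3402 [[243.0, 140.0], [348.0, 109.0], [358.0, 142.0], [253.0, 173.0]]
top lid_inner 0.73 [231.4, 184.1] 218 250 172 199 736 [[218.0, 172.0], [250.0, 172.0], [250.0, 199.0], [218.0, 199.0]]
top lid_outer 0.8 [327.0, 116.3] 245 340 112 139 67 [[245.0, 139.0], [339.0, 110.0], [340.0, 113.0], [246.0, 143.0]]
top mug 0.64 [227.8, 231.1] 205 253 214 246 1148 [0.4611 0.3086]
top mug 0.53 [309.6, 165.9] 244 366 109 224 8998 [0.6187 0.1083]
top paper_cup 0.8 [396.6, 175.3] 381 408 163 192 678 [ 0.5933 -0.1039]
top jar 0.86 [234.8, 184.2] 218 251 170 199 759 [0.5757 0.2922]
top water_bottle 0.81 [430.1, 140.4] 413 447 123 158 926 [ 0.6786 -0.1877]
top sugar_bowl 0.73 [380.9, 132.7] 367 406 118 156 1247 [ 0.6991 -0.0675]
top tin 0.78 [197.5, 214.5] 177 214 197 225 880 [0.5022 0.3837]
top spoon 0.86 [237.2, 276.8] 224 251 260 316 489 [0.3506 0.285 ]
side tea_box 0.86 [332.1, 169.3] 266 385 92 239 12467 [[260.0, 228.0], [277.0, 89.
[... 173 characters left out ...]
7 [185.7, 224.4] 162 210 206 244 460 [[157.0, 234.0], [205.0, 201.0], [213.0, 213.0], [165.0, 246.0]]
side lid_outer 0.33 [451.7, 208.3] 431 470 154 247 2460 [[427.0, 244.0], [445.0, 151.0], [478.0, 157.0], [460.0, 250.0]]
side mug 0.93 [233.8, 185.5] 209 252 162 209 1587 [0.4625 0.2961]
side paper_cup 0.95 [389.9, 224.9] 374 408 201 250 1455 [ 0.581 -0.096]
side jar 0.56 [266.5, 164.9] 254 280 147 190 772 [0.5903 0.3211]
side water_bottle 0.88 [453.2, 206.6] 431 470 154 247 2443 [ 0.7323 -0.1635]
side tin 0.57 [228.1, 158.6] 214 239 152 167 252 [0.5438 0.4372]
side spoon 0.73 [183.7, 222.6] 162 210 206 243 435 [0.2941 0.246 ]
side spoon 0.2 [340.8, 129.0] 295 384 93 173 5726 [0.9213 0.3343]
```

View pics/tz.png

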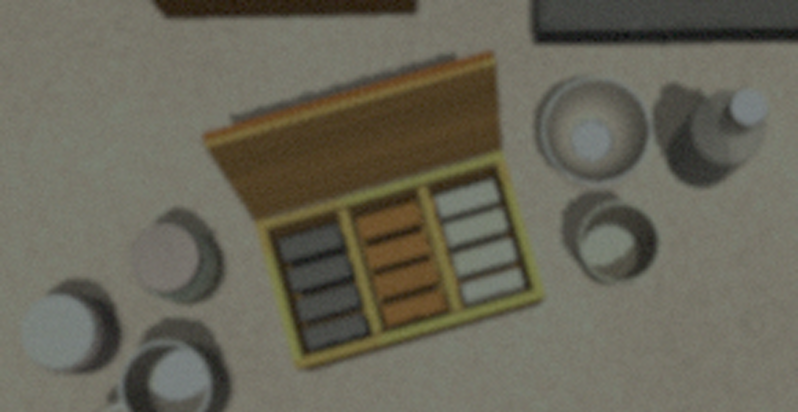

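View pics/sz.png

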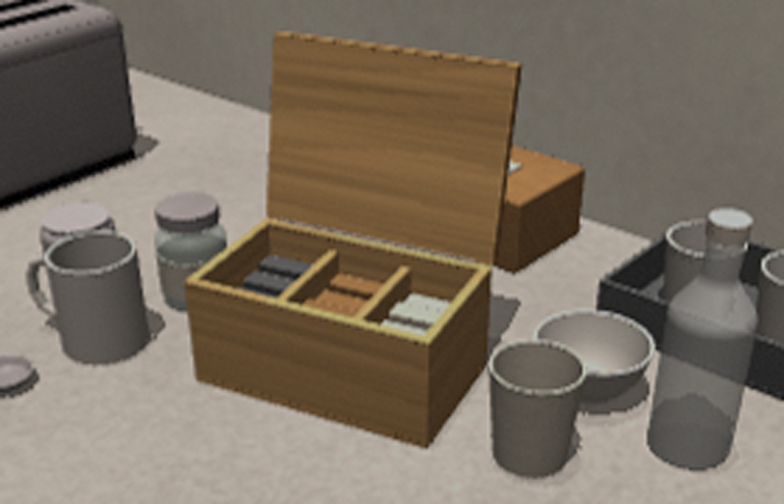

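Run:
```python
from h import *
from scipy.optimize import least_squares
def pt(v,l):
    x,y,w,t=v; lx,ly,lz=l
    return np.array([x+np.cos(w)*lx-np.sin(w)*ly,y+np.sin(w)*lx+np.cos(w)*ly,lz])
def lid(v,s,ly,n):  # s along from hinge, n normal (outer)
    t=v[3]; return pt(v,(0.065-s*np.cos(t)+n*np.sin(t),ly,.1+s*np.sin(t)+n*np.cos(t)))
# obs
O=[]
T=2.75
def a(n,p,f): O.append((n,(170+p[0]/2.75,90+p[1]/2.75) if n=='top' else (200+p[0]/2.8,80+p[1]/2.8),f))
B=lambda x,y,z:(lambda v:pt(v,(x,y,z)))
L=lambda s,y,n:(lambda v:lid(v,s,y,n))
a('top',(302,366),B(-.065,.11,.1));a('top',(543,297),B(-.065,-.11,.1));a('top',(500,153),B(.065,-.11,.1));a('top',(257,220),B(.065,.11,.1))
a('top',(212,143),L(.165,.11,0));a('top',(494,64),L(.165,-.11,0));a('top',(205,135),L(.165,.11,.012));a('top',(490,53),L(.165,-.11,.012))
a('side',(430,345),B(-.065,-.11,.1));a('side',(190,281),B(-.065,.11,.1));a('side',(427,446),B(-.065,-.11,0));a('side',(197,380),B(-.065,.11,0))
a('side',(491,265),B(.065,-.11,.1));a('side',(268,222),B(.065,.11,.1));a('side',(273,34),L(.165,.11,0.006));a('side',(519,65),L(.165,-.11,.006))
f=lambda v:np.concatenate([proj(n,F(v))[0]-p for n,p,F in O])
r=least_squares(f,[.6,.1,.2,1.75]); print(r.x); print(r.fun.reshape(-1,2))
v=r.x
print('hinge',pt(v,(.065,0,.1)),'lip',lid(v,.165,0,0),'outer lip',lid(v,.165,0,.012), lid(v,.165,.11,.012),lid(v,.165,-.11,.012))
P=bot.camera_info('side')
for nm,tp,sd,z in [('cup',(394,178),(391,208),.085),]:pass
# bystander tops from top camera: rim centre
for nm,z,p in [('mug',.095,(170+175/2.75,90+385/2.75)),('jar',.1,(170+165/2.75,90+257/2.75)),('tin',.08,(170+60/2.75,90+332/2.75)),('cup',.085,(170+620/2.75,90+240/2.75)),('bowl',.05,(170+594/2.75,90+129/2.75)),('bottle',.2,(170+748/2.75,90+107/2.75))]:
    w=atz('top',p,z); c,s=np.cos(v[2]),np.sin(v[2]); d=w[:2]-v[:2]; print(nm,w[:2],'boxframe',c*d[0]+s*d[1],-s*d[0]+c*d[1])
for p in [(222,40),(321,40),(321,95),(222,95),(362,105)]: print('tissue/tray',atz('top',p,.08 if p[0]<350 else 0.04))
```

```text
[0.5698 0.0917 0.2723 1.7588]
[[-2.2326  0.3714]
 [ 1.3104 -0.9043]
 [ 1.1646 -1.7071]
 [-0.7547  0.0277]
 [-2.0552  1.9607]
 [ 1.7995 -0.0682]
 [-0.8189 -0.5086]
 [ 1.5538 -1.3327]
 [-0.0457 -0.3469]
 [-2.0864  0.3964]
 [ 0.1859  1.4817]
 [-0.2763  0.6339]
 [ 0.4848  0.8082]
 [-0.8468 -1.2603]
 [ 0.9524 -0.596 ]
 [ 0.1658 -0.0742]]
hinge [0.6324 0.1092 0.1   ] lip [0.6621 0.1175 0.2621] outer lip [0.6735 0.1207 0.2599] [0.6439 0.2266 0.2599] [0.7031 0.0147 0.2599]
mug [0.4633 0.2838] boxframe -0.05089254102637027 0.21364555085673242
jar [0.5721 0.292 ] boxframe 0.056048603740172794 0.19227439807759483
tin [0.51   0.3881] boxframe 0.02210246513884255 0.30152674433935217
cup [ 0.5842 -0.0964] boxframe -0.036722352706531146 -0.18503985293357592
bowl [ 0.6884 -0.0798] boxframe 0.06812794792552176 -0.19715940576323282
bottle [ 0.6723 -0.1819] boxframe 0.025127178926020927 -0.2910945423973768
tissue/tray [0.9293 0.3206 0.08  ]
tissue/tray [0.9243 0.0771 0.08  ]
tissue/tray [0.7866 0.078  0.08  ]
tissue/tray [0.7906 0.3186 0.08  ]
tissue/tray [ 0.7721 -0.0228  0.04  ]
```

drive_tool --pt "100 0.02 0.045 0.01 0" --pt "100 0.02 0.045 0.01 0" --pt "100 0.02 0.045 0.01 0" --pt "100 0.02 0.045 0.01 0" --pt "100 0.02 0.045 0 0" --pt "100 0.02 0.045 0 0" --pt "100 0.02 0.045 0 0" --pt "100 0.02 0.045 0 0"

```text
clock: 1.9
position: [0.4239, -0.2031, 0.272]
tool_rot: [3.139, 0.0, 0.431]
force: [0.6, -1.0, 0.8]
grip_width: 0.0856
```

Run:
```python
from h import *
s=bot.observe();print(s['clock'],s['qpos'],s['position'],s['tool_rot'],s['force'])
im=bot.grab_frame('side'); cv2.imwrite('pics/side1.png',im[:,:,::-1])
p=proj('side',s['position'])[0];print(p)
```

```text
1.9 [ 0.4866  0.2306 -0.1993  1.9364  0.0576  0.9779 -0.879 ] [ 0.4239 -0.2031  0.272 ] [3.1385 0.0003 0.4314] [ 0.6292 -0.9888  0.8467]
[400.5884 176.0974]
```

View pics/side1.png

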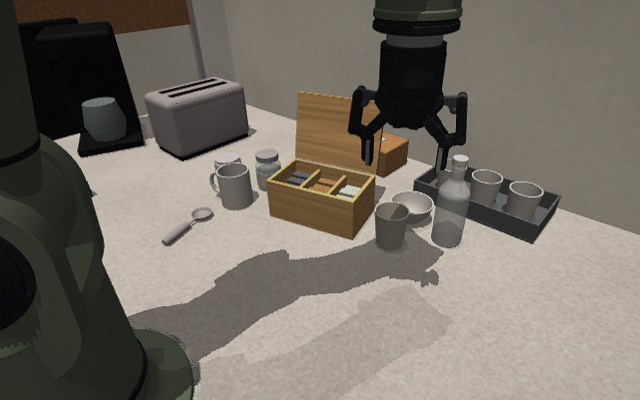

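The gripper hangs at about (420,100), with its open fingers at (368,165) and (443,165). I'll align the tool yaw to the box, shut the fingers and fly over to behind the lid.

drive_tool --pt "0 0.03 0.03 0.01 -0.04" --pt "0 0.03 0.037 0.01 -0.04" --pt "0 0.03 0.037 0.01 -0.04" --pt "0 0.03 0.037 0.01 -0.04" --pt "0 0.03 0.037 0 0" --pt "0 0.03 0.037 0 0" --pt "0 0.03 0.037 0 0" --pt "0 0.03 0.037 0 0" --pt "0 0.03 0.037 0 0" --newtons 20

```text
clock: 2.85
position: [0.7018, 0.1389, 0.3154]
tool_rot: [3.137, -0.005, 0.266]
force: [-0.4, -1.0, 0.2]
grip_width: -0.0001
```

```bash
cat >> h.py <<'E'
V=np.array([.5698,.0917,.2723])
def tobox(p):
    c,s=np.cos(V[2]),np.sin(V[2]); d=np.array(p[:2])-V[:2]; return np.array([c*d[0]+s*d[1],-s*d[0]+c*d[1],p[2]])
def frombox(p):
    c,s=np.cos(V[2]),np.sin(V[2]); return np.array([V[0]+c*p[0]-s*p[1],V[1]+s*p[0]+c*p[1],p[2]])
def st():
    s=bot.observe();print(s['clock'],s['position'],'yaw',s['tool_rot'][2],'box',tobox(s['position']),'F',s['force'],'w',s['grip_width'])
    return s
def shots(i):
    for n in('side','top'):
        cv2.imwrite(f'pics/{n}{i}.png',bot.grab_frame(n)[:,:,::-1])
E
python3 - <<'E'
from h import *
st(); shots(2)
a=cv2.imread('pics/side2.png');b=cv2.imread('pics/top2.png')
cv2.imwrite('pics/c2.png',np.hstack([cv2.resize(a[60:260,220:480],(520,400)),cv2.resize(b[80:260,210:390],(280,280)).copy() if 0 else cv2.resize(b[60:260,230:370],(280,400))]))
E
```

```text
2.85 [0.7018 0.1389 0.3154] yaw 0.26623977202150595 box [0.1398 0.01   0.3154] F [-0.4361 -0.9945  0.211 ] w -7.77541334855955e-05
```

View pics/c2.png

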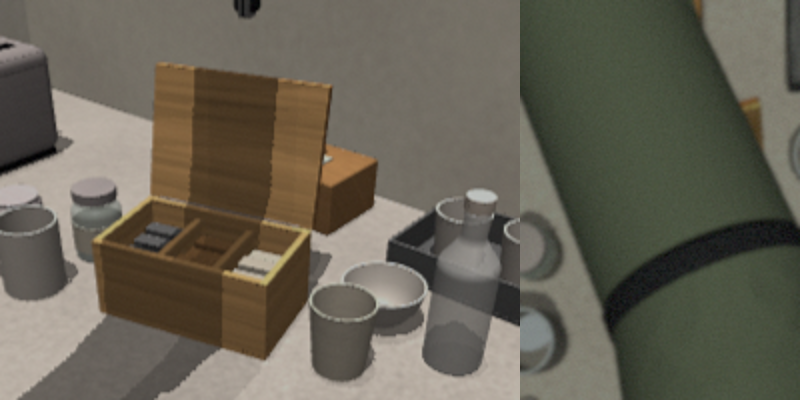

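Side view: the shut fingertips (small dark shape at zoom (245,5)) are above and behind the lid; the lid is untouched. Descending behind it.

drive_tool --pt "0 -0.003 -0.001 -0.03 0" --pt "0 0 0 -0.03 0" --pt "0 0 0 -0.02 0" --pt "0 -0.01 -0.003 0 0"

```text
clock: 3.35
position: [0.6892, 0.1413, 0.2288]
tool_rot: [3.141, -0.003, 0.275]
force: [0.3, -0.5, 0.5]
grip_width: 0.0001
```

```bash
cat >> h.py <<'E'
def lidp(t,s,ly,n): return frombox((0.065-s*np.cos(t)+n*np.sin(t),ly,.1+s*np.sin(t)+n*np.cos(t)))
def ov(i,ts,x0=200,y0=60,w=300,h=220,f=2.6):
    im=bot.grab_frame('side')[:,:,::-1].copy(); im=cv2.resize(im[y0:y0+h,x0:x0+w],None,fx=f,fy=f,interpolation=cv2.INTER_CUBIC)
    for t in ts:
        P=[lidp(t,.165,y,.0) for y in(.11,-.11)]; q=((proj('side',P)-[x0,y0])*f).astype(int)
        cv2.line(im,tuple(map(int,q[0])),tuple(map(int,q[1])),(0,255,255),1); cv2.putText(im,'%.2f'%t,(int(q[1][0])+4,int(q[1][1])),0,.4,(0,0,255),1)
    cv2.imwrite(f'pics/{i}.png',im)
E
python3 - <<'E'
from h import *
st(); ov('o3',[1.76,1.85])
E
```

```text
3.35 [0.6892 0.1413 0.2288] yaw 0.2748820100887608 box [0.1283 0.0157 0.2288] F [ 0.2589 -0.518   0.4769] w 0.0001223645267253347
```

View pics/o3.png

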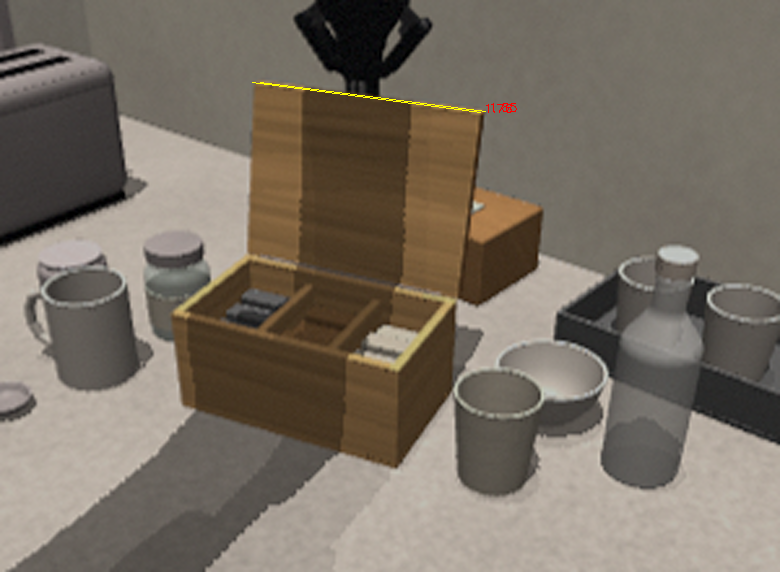

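drive_tool --pt "0 -0.012 -0.004 0 0" --pt "0 -0.014 -0.004 0 0" --pt "0 -0.014 -0.004 0 0" --pt "0 -0.014 -0.004 0 0" --pt "0 -0.012 -0.003 0 0"

```text
clock: 3.9
position: [0.6235, 0.121, 0.233]
tool_rot: [3.141, -0.012, 0.274]
force: [2.5, -0.3, -0.7]
grip_width: -0.0002
```

Run:
```python
from h import *
st(); ov('o4',[1.5,1.4,1.3,1.2])
```

```text
3.9 [0.6235 0.121  0.233 ] yaw 0.2735145719007621 box [0.0596 0.0138 0.233 ] F [ 2.4896 -0.3168 -0.6558] w -0.00017506259635941953
```

View pics/o4.png

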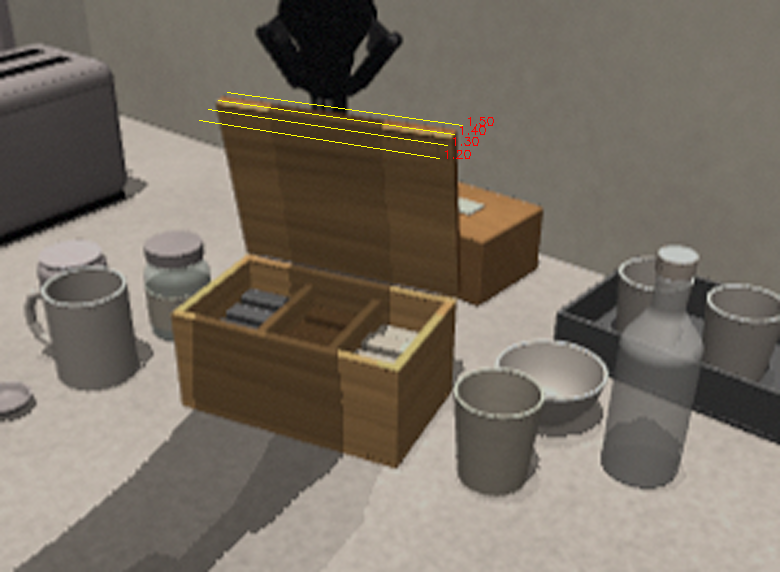

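The lid is being pushed: its lip edge lies near the 1.40 line. Continue to about 1.15.

drive_tool --pt "0 -0.014 -0.004 0 0" --pt "0 -0.014 -0.004 0 0" --pt "0 -0.008 -0.002 0 0"

```text
clock: 4.25
position: [0.5875, 0.1104, 0.2349]
tool_rot: [3.14, -0.015, 0.273]
force: [1.0, 0.6, 0.2]
grip_width: -0.0001
```

Run:
```python
from h import *
st(); ov('o5',[1.3,1.2,1.1,1.0])
```

```text
4.25 [0.5875 0.1104 0.2349] yaw 0.27295557243259094 box [0.022  0.0132 0.2349] F [1.0427 0.5703 0.2229] w -8.778448081383018e-05
```

View pics/o5.png

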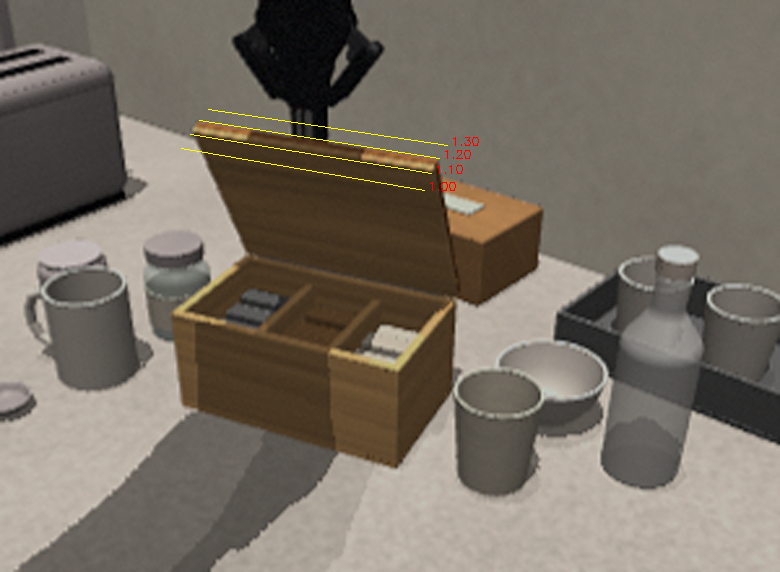

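The lip edge sits near the 1.1 line. Retract up and then go forward over the lid.

drive_tool --pt "0 0.006 0.002 0.03 0" --pt "0 -0.005 0 0.04 0"

```text
clock: 4.5
position: [0.5866, 0.1113, 0.3027]
tool_rot: [3.141, -0.007, 0.273]
force: [0.5, -0.1, 0.5]
grip_width: 0.0
```

Run:
```python
from h import *
st(); ov('o6',[1.2,1.1,1.0,.9])
```

```text
4.5 [0.5866 0.1113 0.3027] yaw 0.2727740780289265 box [0.0215 0.0144 0.3027] F [ 0.4601 -0.0781  0.5053] w 2.368159848734096e-06
```

View pics/o6.png

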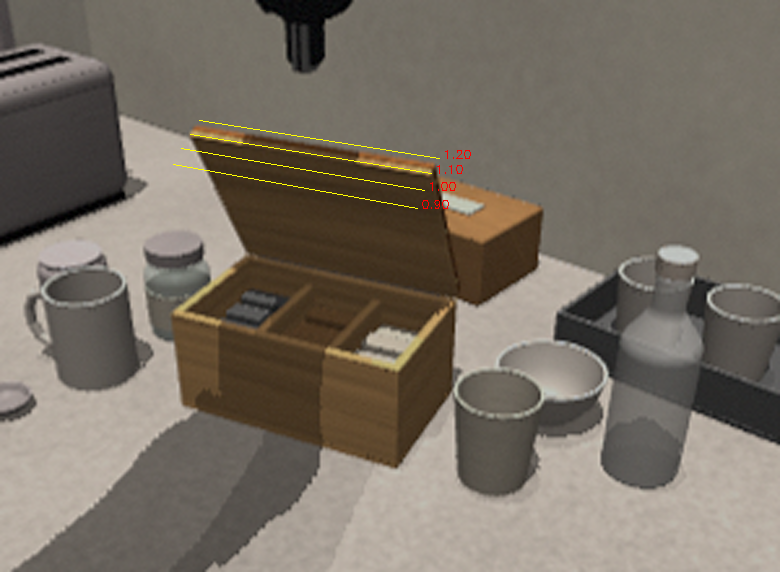

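The tool is clear above the lid, which is at about 1.09 and falling slowly. Now going forward over the box to in front of it.

drive_tool --pt "0 -0.047 -0.013 0 0" --pt "0 -0.047 -0.013 0 0" --pt "0 -0.045 -0.015 -0.01 0"

```text
clock: 4.85
position: [0.4506, 0.0726, 0.3012]
tool_rot: [-3.141, -0.02, 0.274]
force: [-0.1, 0.3, -0.0]
grip_width: -0.0001
```

Run:
```python
from h import *
st(); ov('o7',[1.1,1.0,.9,.8])
```

```text
4.85 [0.4506 0.0726 0.3012] yaw 0.2738318530366004 box [-0.1199  0.0137  0.3012] F [-0.1126  0.3256 -0.021 ] w -0.00011594910895307865
```

View pics/o7.png

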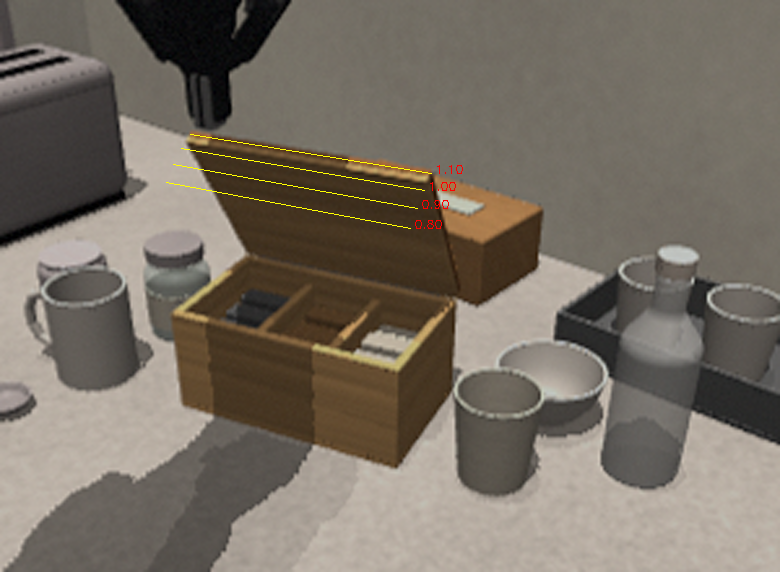

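drive_tool --pt "0 -0.005 -0.003 -0.045 0" --pt "0 0 -0.001 -0.048 0" --pt "0 0 0 -0.035 0"

```text
clock: 5.2
position: [0.4387, 0.0646, 0.172]
tool_rot: [3.138, -0.024, 0.272]
force: [0.1, -0.4, -0.4]
grip_width: 0.0002
```

Run:
```python
from h import *
st(); ov('o8',[1.0,.9,.8,.7,.6])
```

```text
5.2 [0.4387 0.0646 0.172 ] yaw 0.2716964177285841 box [-0.1336  0.0092  0.172 ] F [ 0.1482 -0.3774 -0.4425] w 0.00019629113985347485
```

View pics/o8.png

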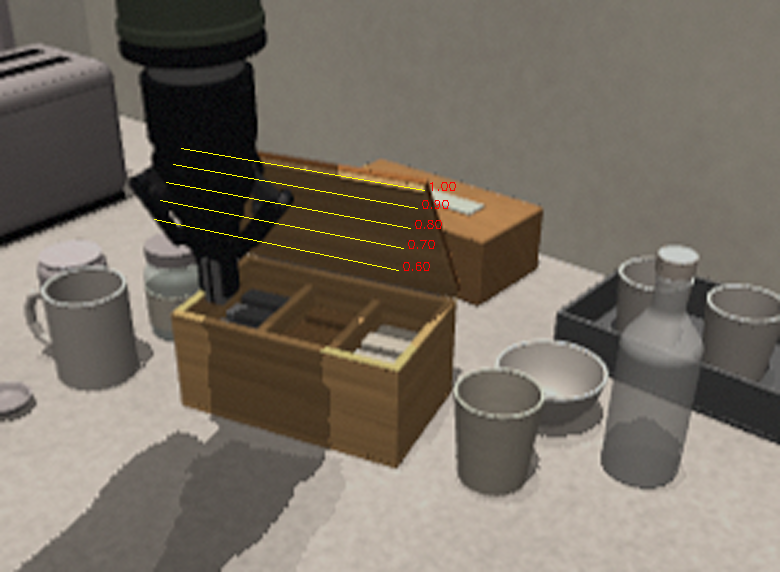

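Lid at about 1.0, fingers are in front of the box. Wait while closing in slightly.

drive_tool --pt "0 0.01 0.002 -0.002 0" --pt "0 0.008 0.002 -0.002 0" --pt "0 0.005 0.001 0 0" --pt "0 0 0 0 0"

```text
clock: 5.65
position: [0.4644, 0.0706, 0.1663]
tool_rot: [3.139, -0.02, 0.272]
force: [-1.1, 0.5, -0.2]
grip_width: -0.0002
```

Run:
```python
from h import *
st(); ov('o9',[.9,.8,.7,.6])
```

```text
5.65 [0.4644 0.0706 0.1663] yaw 0.2721510097682782 box [-0.1072  0.008   0.1663] F [-1.1283  0.5215 -0.1535] w -0.0002204242880142455
```

View pics/o9.png

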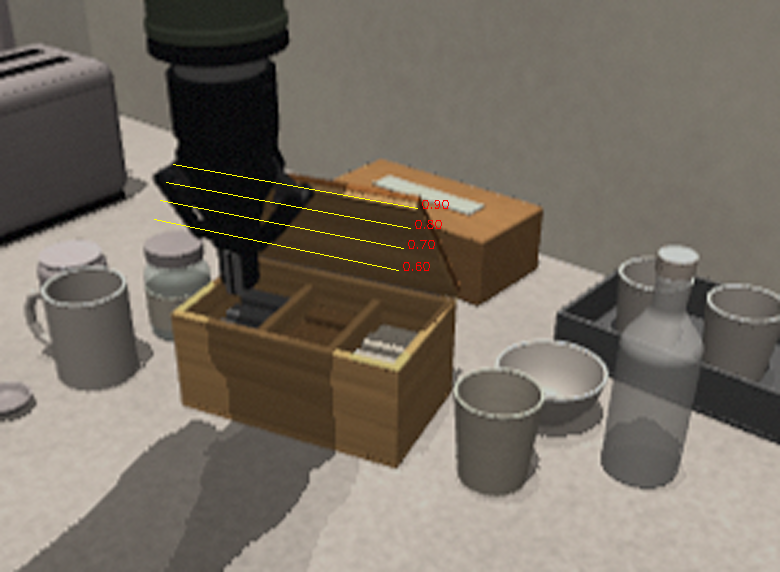

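drive_tool --pt "0 0 0 0 0" --pt "0 0.005 0.001 0 0" --pt "0 0.005 0.001 0 0" --pt "0 0.003 0.001 0 0"

```text
clock: 6.1
position: [0.4783, 0.0735, 0.1681]
tool_rot: [3.138, -0.022, 0.272]
force: [-0.1, 0.1, 0.1]
grip_width: -0.0
```

Run:
```python
from h import *
st(); ov('o10',[.9,.8,.7,.6,.5])
```

```text
6.1 [0.4783 0.0735 0.1681] yaw 0.2718171119070134 box [-0.093   0.0071  0.1681] F [-0.0814  0.0635  0.0884] w -1.1322092832889172e-05
```

View pics/o10.png

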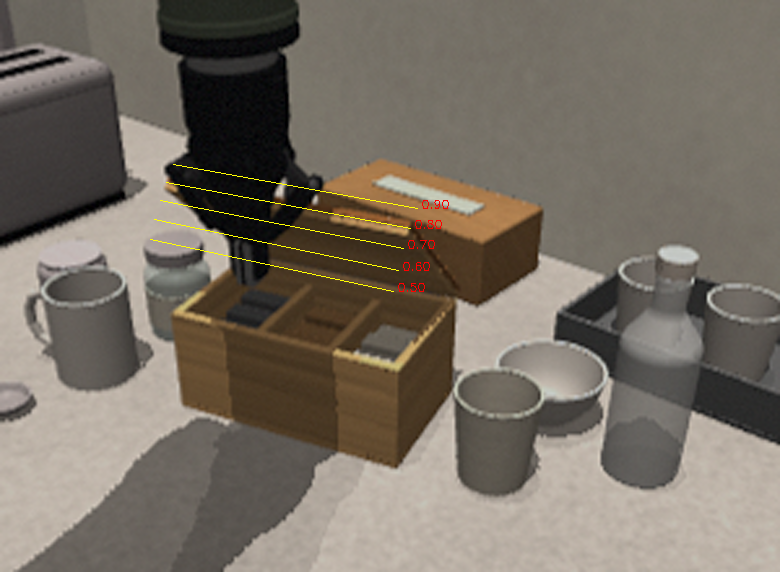

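drive_tool --pt "0 0 0 0 0" --pt "0 0 0 0 0" --pt "0 0 0 0 0" --pt "0 0 0 0 0"

```text
clock: 6.55
position: [0.4784, 0.0737, 0.1679]
tool_rot: [3.139, -0.022, 0.272]
force: [-0.0, 0.1, 0.2]
grip_width: 0.0002
```

Run:
```python
from h import *
st(); ov('o11',[.7,.6,.5,.4])
```

```text
6.55 [0.4784 0.0737 0.1679] yaw 0.2720037178877226 box [-0.0929  0.0072  0.1679] F [-0.0276  0.0709  0.2393] w 0.0002225654730005993
```

View pics/o11.png

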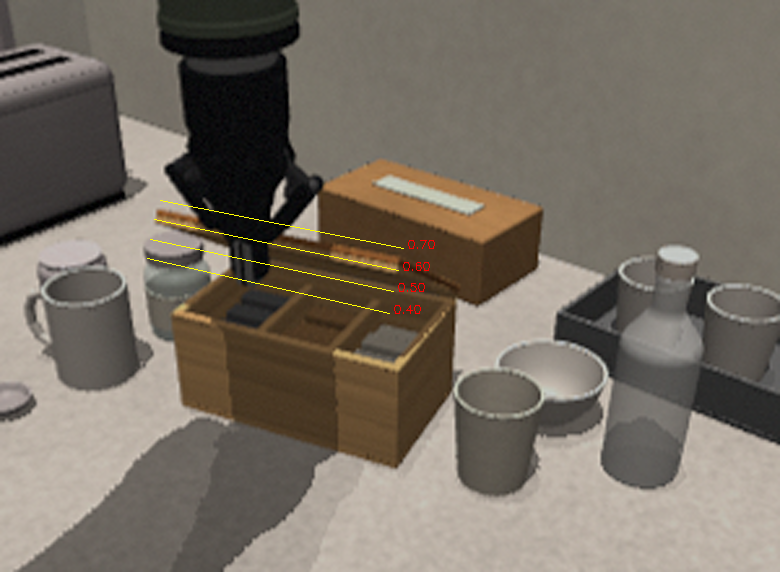

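Lid at about 0.59, just above the fingers' contact point. Let it land.

drive_tool --pt "0 0 0 0 0" --pt "0 0 0 0 0" --pt "0 0 0 0 0"

```text
clock: 6.9
position: [0.4781, 0.0736, 0.1678]
tool_rot: [3.139, -0.021, 0.272]
force: [-1.2, -0.2, -0.1]
grip_width: -0.0
```

Run:
```python
from h import *
st(); ov('o12',[.6,.5,.4,.3])
```

```text
6.9 [0.4781 0.0736 0.1678] yaw 0.27196220451927133 box [-0.0932  0.0072  0.1678] F [-1.178  -0.2113 -0.0973] w -1.717921241937533e-05
```

View pics/o12.png

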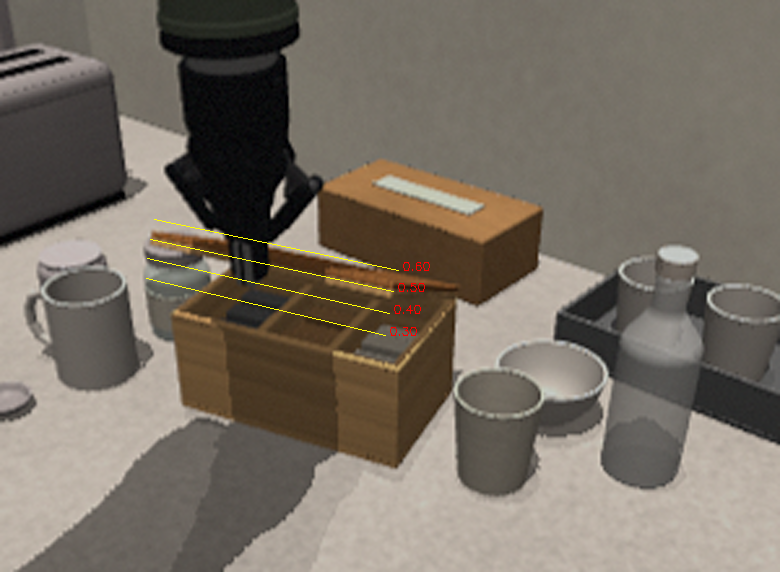

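drive_tool --pt "0 0 0 0 0" --pt "0 0 0 0 0" --pt "0 0 0 0 0"

```text
clock: 7.25
position: [0.4778, 0.0735, 0.1677]
tool_rot: [3.139, -0.021, 0.272]
force: [-1.2, 0.1, -0.5]
grip_width: 0.0004
```

Run:
```python
from h import *
st(); ov('o13',[.6,.5,.4,.3])
```

```text
7.25 [0.4778 0.0735 0.1677] yaw 0.2720544142968784 box [-0.0935  0.0072  0.1677] F [-1.2201  0.1245 -0.5015] w 0.00041678481527382204
```

View pics/o13.png

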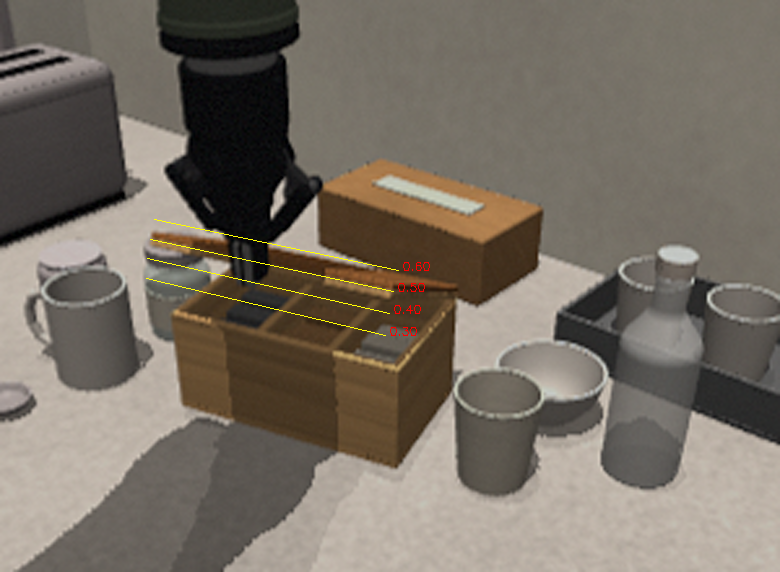

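The lid is caught and has stopped at about 0.49 for over 0.35 s, with 1.2 N on the fingers. Now follow the lip's arc downward.

drive_tool --pt "0 -0.002 -0.0005 -0.006 0" --pt "0 -0.002 -0.0005 -0.007 0" --pt "0 -0.002 -0.0005 -0.007 0" --pt "0 -0.002 -0.0005 -0.007 0" --pt "0 -0.0015 -0.0005 -0.007 0" --pt "0 -0.001 0 -0.006 0"

```text
clock: 7.9
position: [0.4639, 0.0697, 0.1247]
tool_rot: [3.138, -0.015, 0.272]
force: [-3.2, -1.8, -0.3]
grip_width: 0.0001
```

Run:
```python
from h import *
st(); ov('o14',[.4,.3,.2,.1])
```

```text
7.9 [0.4639 0.0697 0.1247] yaw 0.2715668224665062 box [-0.1079  0.0073  0.1247] F [-3.1721 -1.8135 -0.3213] w 7.166951785788804e-05
```

View pics/o14.png

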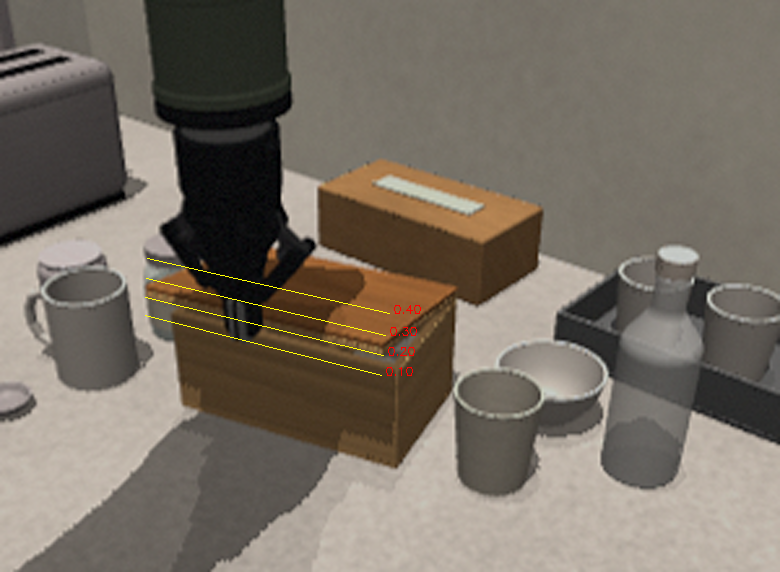

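Lid at about 0.22 and still resting on the fingers (3.6 N). Continue in small steps.

drive_tool --pt "0 0 0 -0.003 0" --pt "0 0 0 -0.003 0"

```text
clock: 8.15
position: [0.4626, 0.0695, 0.1173]
tool_rot: [3.138, -0.012, 0.272]
force: [-5.6, -1.4, 0.4]
grip_width: 0.0002
```

Run:
```python
from h import *
st(); ov('o15',[.3,.2,.1,0],x0=240,y0=140,w=160,h=110,f=5)
```

```text
8.15 [0.4626 0.0695 0.1173] yaw 0.271580962681927 box [-0.1092  0.0074  0.1173] F [-5.5933 -1.403   0.4358] w 0.00024688831132519616
```

View pics/o15.png

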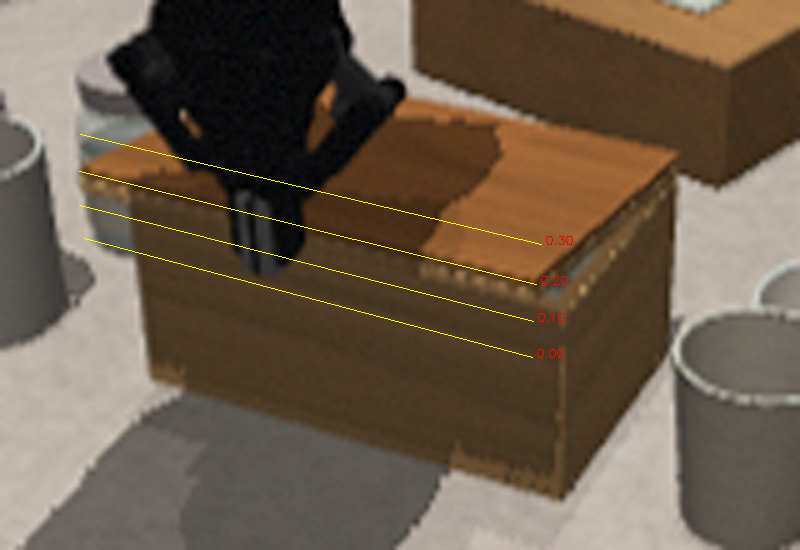

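Lid at about 0.155, still held (5.7 N). I'll compensate for the arm yielding under load while the tips go lower.

drive_tool --pt "0 0.0008 0.0002 -0.003 0" --pt "0 0.0008 0.0002 -0.003 0"

```text
clock: 8.4
position: [0.4618, 0.0692, 0.1101]
tool_rot: [3.138, -0.007, 0.272]
force: [-9.9, -2.3, 0.4]
grip_width: 0.0002
```

Run:
```python
from h import *
st(); ov('o16',[.2,.1,0],x0=240,y0=140,w=160,h=110,f=5)
```

```text
8.4 [0.4618 0.0692 0.1101] yaw 0.2715693140718256 box [-0.1101  0.0074  0.1101] F [-9.8911 -2.2833  0.4404] w 0.00017746852733477745
```

View pics/o16.png

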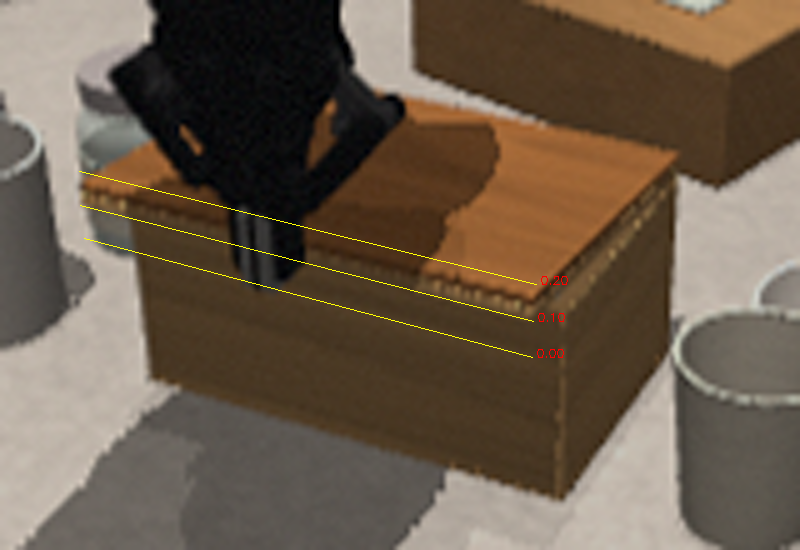

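Lid at about 0.11; it follows the fingers at about 0.2 rad/s. Continue.

drive_tool --pt "0 0.0006 0.0001 -0.003 0" --pt "0 0.0006 0.0001 -0.002 0"

```text
clock: 8.65
position: [0.4612, 0.069, 0.104]
tool_rot: [3.138, -0.003, 0.272]
force: [-6.8, -1.3, -1.0]
grip_width: -0.0001
```

Run:
```python
from h import *
st(); ov('o17',[.1,0.05,0],x0=240,y0=160,w=160,h=80,f=5)
```

```text
8.65 [0.4612 0.069  0.104 ] yaw 0.27164036372820477 box [-0.1107  0.0073  0.104 ] F [-6.785 -1.324 -1.009] w -5.6947548765744016e-05
```

View pics/o17.png

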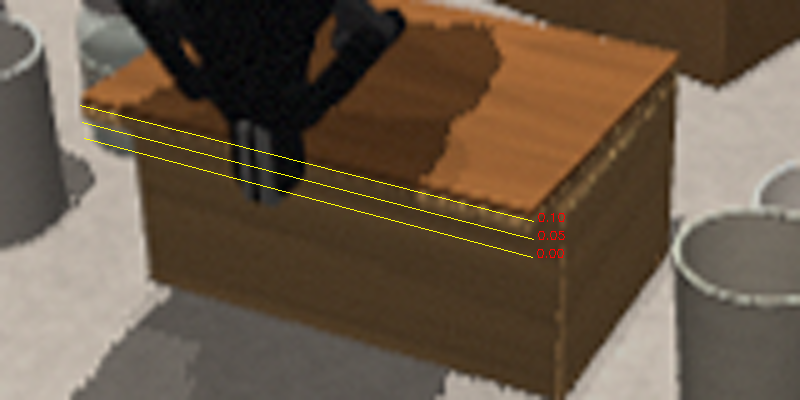

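Lid at about 0.065, held with 7 N. A little lower still.

drive_tool --pt "0 0.0007 0.0002 -0.002 0" --pt "0 0.0007 0.0002 -0.0015 0"

```text
clock: 8.9
position: [0.4609, 0.069, 0.0996]
tool_rot: [3.137, 0.001, 0.272]
force: [-7.3, -0.9, -1.2]
grip_width: 0.0001
```

Run:
```python
from h import *
st(); ov('o18',[.1,0.05,0],x0=240,y0=160,w=160,h=80,f=5)
```

```text
8.9 [0.4609 0.069  0.0996] yaw 0.2716981565560268 box [-0.111   0.0074  0.0996] F [-7.2706 -0.9303 -1.1607] w 0.00013148987841607443
```

View pics/o18.png

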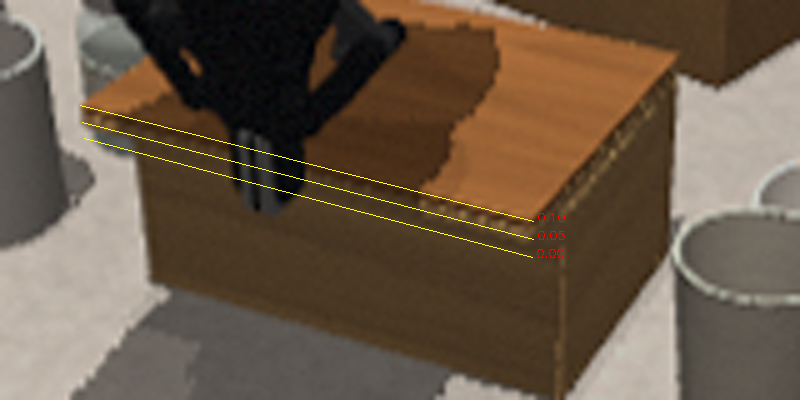

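Lid at about 0.045. One more small step, then withdraw.

drive_tool --pt "0 0.0006 0.0001 -0.0015 0"

```text
clock: 9.05
position: [0.4608, 0.0689, 0.0977]
tool_rot: [3.137, 0.003, 0.272]
force: [-6.7, -0.4, -0.4]
grip_width: 0.0001
```

Run:
```python
from h import *
st(); ov('o19',[.05,0],x0=240,y0=170,w=160,h=60,f=5)
```

```text
9.05 [0.4608 0.0689 0.0977] yaw 0.2717100523007612 box [-0.1111  0.0074  0.0977] F [-6.6785 -0.3626 -0.3613] w 0.00014104542867000232
```

View pics/o19.png

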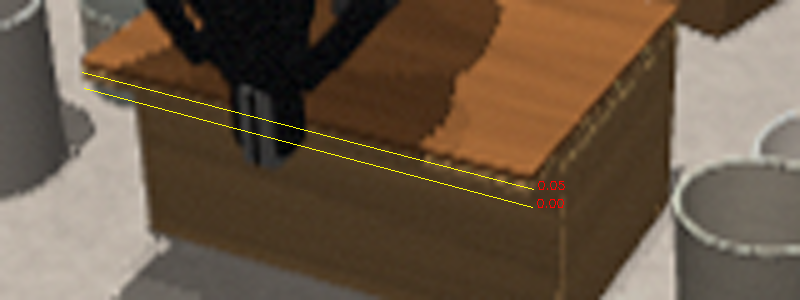

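drive_tool --pt "0 0.0004 0.0001 -0.001 0" --pt "0 -0.004 -0.001 0 0" --pt "0 -0.015 -0.004 0 0" --pt "0 -0.02 -0.006 0 0"

```text
clock: 9.5
position: [0.424, 0.0592, 0.0966]
tool_rot: [3.138, -0.001, 0.272]
force: [-0.4, 0.6, 1.3]
grip_width: 0.0001
```

Run:
```python
from h import *
st(); ov('o20',[.05,0],x0=240,y0=140,w=160,h=110,f=5)
```

```text
9.5 [0.424  0.0592 0.0966] yaw 0.2722486972187588 box [-0.1492  0.0079  0.0966] F [-0.3904  0.5731  1.3368] w 5.746741296323582e-05
```

View pics/o20.png

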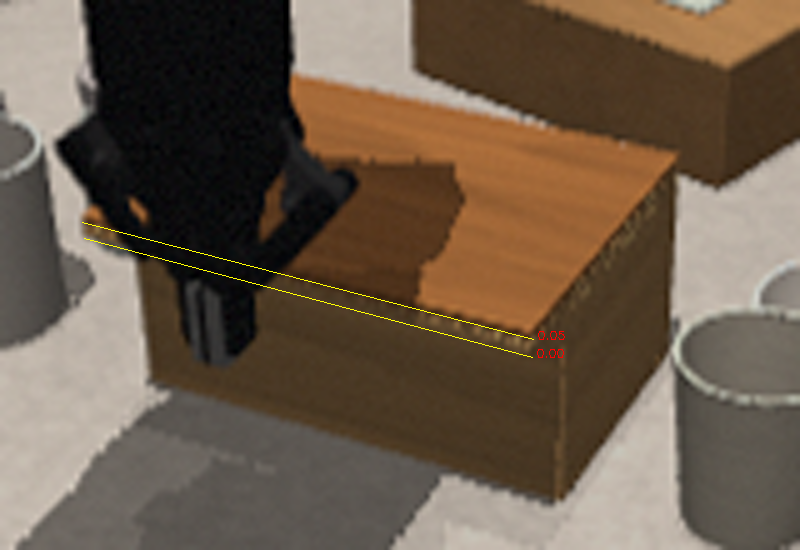

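The lid now looks down on the rim. Move up and clear, then check.

drive_tool --pt "0 -0.005 -0.005 0.03 0" --pt "0 -0.005 -0.02 0.045 0" --pt "0 -0.002 -0.045 0.02 0" --pt "0 -0.002 -0.045 0.02 0" --pt "0 0 -0.045 0 0" --pt "0 0 -0.045 0 0" --pt "0 0 -0.03 0 0" --pt "0 0 0 0 0" --pt "0 0 0 0 0" --pt "0 0 0 0 0"

```text
clock: 10.55
position: [0.4076, -0.186, 0.2204]
tool_rot: [3.13, -0.013, 0.276]
force: [0.8, 0.6, -0.3]
grip_width: 0.0002
```

Run:
```python
from h import *
st(); ov('o21',[.05,0],x0=240,y0=140,w=160,h=110,f=5); shots(21)
a=cv2.imread('pics/top0.png');b=cv2.imread('pics/top21.png')
cv2.imwrite('pics/t21.png',np.vstack([a[90:330,150:470],b[90:330,150:470]]))
```

```text
10.55 [ 0.4076 -0.186   0.2204] yaw 0.2757058551081506 box [-0.2309 -0.2239  0.2204] F [ 0.8208  0.6345 -0.3121] w 0.00022742584929773626
```

View pics/o21.png

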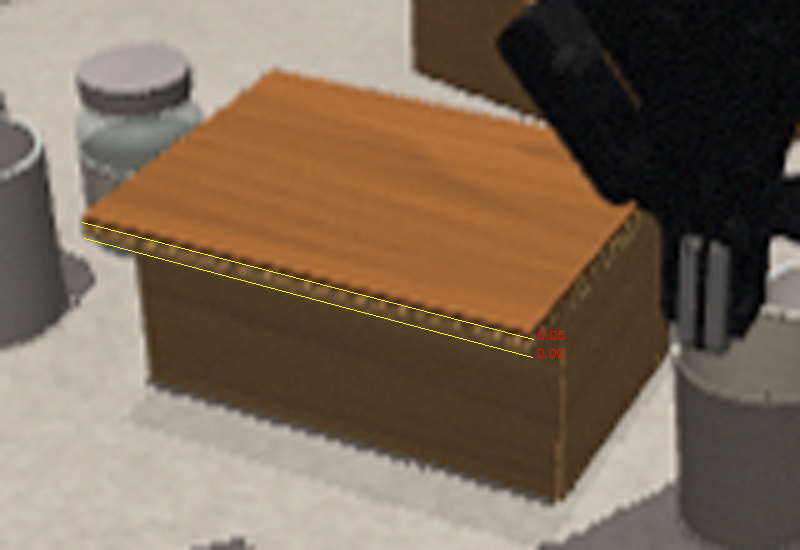

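View pics/t21.png

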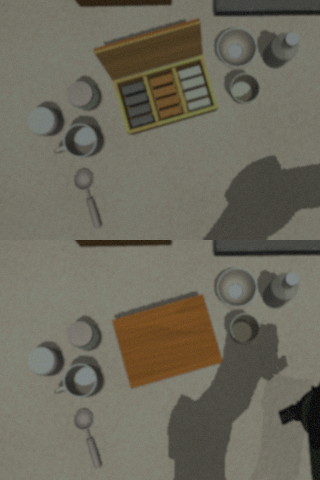

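The lid lies flush on the rim, with its lower edge on the 0.00 line. The bystanders are at the same pixels as at the start, and the arm is clear.

Run:
```python
from h import *
bot.job_done(); st()
```

```text
the job is handed in; nothing more can be done
the job is handed in; nothing more can be done
```

The lid is shut, and the job was handed in at about 10.6 s of the 45 s allowed; no verdict was reported.

- **Tip:** I pushed the lid from behind with shut fingers, from about 1.76 rad to about 1.1 rad. I then drew up and clear, and it fell by itself.
- **Catch:** It landed on the outer face of the fingers in front of the box and stayed stopped at about 0.49 rad for over 0.35 s. The contact force there was about 1.2 N.
- **Lower:** I followed the lip down at about 0.2–0.4 rad/s, with horizontal forces up to about 10 N. I let go at an estimated 0.02–0.04 rad.

**Last checks:** In the side view the lid lies flush, with its lower edge on the line drawn for 0 rad. In the top view all the bystanders I could see stand where they started. The tool is about 0.2 m from the box.

**Less certain:**
- Lid angles were read from pictures and finger travel, good to about 0.01–0.02 rad, so the exact release angle is not confirmed.
- The lid's speed was never measured directly. I estimate it stayed well under 0.45 rad/s in the 0.15–0.04 band.
- During the lowering the vertical force readings were near noise level, sometimes with the opposite sign to what I expected.

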